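Pack the bottle carrier for the staining run

ROBOT

A 6-joint arm with a two-finger parallel gripper is mounted at the origin on a cart in front of the work surface, level with it; the furniture and walls round the work are solid. World frame = base frame: x ahead of the robot, y to its left, z up, the work surface at z = 0. Lengths are in m, angles in rad, forces in N, time in s.
With the tool pointing down it reaches from about 0.375 to 0.975 m from the base axis. Payload 3.8 kg.
Tool frame: the origin (TCP) lies at the very end of the fingers, on their centre line; the grasp point (between the pads) lies 19 mm behind it; z points along the fingers, y is the line along which they close (so a half turn about z gives the same grasp; the last joint's range is limited). The gripper opens to 85 mm and grips with 20 to 120 N. Pads are 22 mm wide; open, the fingers measure 114 mm over their backs; the gripper's body (76 mm by 85 mm) begins 54 mm behind the grasp point. The pads swing forward as they close: fully open they stand 13 mm farther back than shut.
Start: joints at [1.118, 0.264, 1.604, -0, 1.274, -0.037], TCP at [0.273, 0.617, 0.231] pointing down, gripper open.
Joint ranges: [-2.63, 2.63], [-0.94, 2.18], [0.31, 2.57], [-1.31, 4.45], [0, 2.66], [-2.55, 2.55]. Speed limits (rad/s): [2.57, 2.57, 3.14, 3.14, 3.14, 3.14].

INTERFACE

Orientations are given as a rotation vector (axis times angle).
In Python, from workcell import read_state, read_camera, calibration, finish_job gives the robot as it stands.
- The arm moves only by the tool step_arm, never from a script. Its argument "commands" is a list of rows, each an object of numbers: "fingers": the gripper's target within -1 to 1 (shut at 1, half-way at 0, fully open at -1); "dx", "dy", "dz": the shift along the tool's x, y, z in m; "roll": the turn about the tool's z in degrees. In form: [{"fingers": .., "dx": .., "dy": .., "dz": .., "roll": ..}, ...]. A call has 1 to 8 rows; each row is the pose to reach, as a shift and turn from the pose commanded when the call began, along the tool's axes at that moment; what a row does not reach only later rows make up. A row lasts 1/8 s, in which the tool goes at most 62.5 mm and 10.7 degrees, less where a joint would pass 70% of its speed; a pose out of reach is approached as far as the arm can. A call with a gripper value outside its range is refused whole. The fingers move at their own pace and stop on an object; "squeeze" is the grip in N (left out, the last holds). Time passes only in rows, so rows that repeat a pose let the fingers close. It gives the time, the measured TCP pose, the force, the opening and the grip force at its end, in the units of the state.
- read_state(): the state, without advancing time (a new reading comes with each control period).
- read_camera(name): name is "side" or "top" or "wrist"; returns (picture, depth): 420x560x3 uint8, blue, green, red; 420x560 float32, m along the optical axis (not along the pixel's ray), 0 where there is no reading.
- calibration(name): a dict with "intrinsics" (3x3 intrinsics, pixels), "world_to_cam" (4x4, takes a point from world to camera coordinates). Camera axes: x right, y up, looking along -z (the intrinsics and any distortion apply to the point x, -y, -z); pixel columns grow to the right and rows downward; lengths in m; the calibration is good to about 2 mm. A picture is of the moment at which its call begins: read the wrist's pose just before it. calibration takes no time and is no camera call; for the wrist camera it gives the pose at the moment of the call.
- finish_job(): hands the job in; it is judged then, once.
The state is a dict: "time": time; "q": joint angles; "joint_vel": joint speeds; "joint_torque": joint torques, N m; "tool_pos": TCP position; "tcp_rot": TCP orientation; "wrist_force": force on the tool from outside, world axes, zero at the start; "torque": the same for the moment, N m; "width": opening from 0.0 (shut) to 1.0 (fully open); "grip_force": force on a finger pad.
Only numpy, scipy, OpenCV 4.12 (cv2) and the standard library are available. Lean on these libraries where they do the work, as an engineer would, in place of code of your own. Each camera call takes 0.05 s, during which the arm holds its last target. There are 200 camera calls.

TASK

Pack the carrier for the staining run: stand the large white bottle with the blue cap, the capped amber bottle, the small bottle and the block of slide cassettes upright in the carrier, each down on the floor of the pocket made for its size and shape, setting them down rather than dropping or tipping them. Leave the tall solvent bottle (it goes to the flammables cupboard) and the amber bottle without a cap (it would spill) standing where they are.

Things in the scene. Friction and masses are not known exactly. Their poses are not given: they have to be found in the camera images.
- large_bottle: White reagent bottle with a blue screw cap, blue-banded label, 60 mm in diameter, 135 mm high; straight body up to 113 mm, cap 32 mm in diameter above that. About 0.2 kg. It goes into the carrier. Round: its yaw does not matter. Origin: centre of the underside, z up.
- amber_bottle: Brown reagent bottle closed with a black screw cap, 48 mm in diameter, 105 mm high; straight body up to about 80 mm, cap 25 mm in diameter from 88 mm up. About 0.15 kg. It goes into the carrier. Round: its yaw does not matter. Origin: centre of the underside, z up.
- small_bottle: Small white reagent bottle with a red screw cap, 38 mm in diameter, 78 mm high; straight body up to about 58 mm, cap 20 mm in diameter from 65 mm up. About 0.07 kg. It goes into the carrier. Round: its yaw does not matter. Origin: centre of the underside, z up.
- slide_cassette: Dark grey upright block of slide cassettes with a label on one end, 70 mm long (its x), 22 mm thick (its y), 52 mm high, about 0.09 kg, standing alone where the two benches meet. Origin: centre of the underside, z up. It goes into the carrier, either way round.
- insert_wide: Carrier insert with the widest round pocket, 70 mm across, for the 60 mm bottle. Grey fixed block 90 (x) x 86 (y) x 30 mm high. Origin: centre of its underside, 3 mm above the table; top 30 mm above the origin, pocket centred, 24 mm deep, flat floor 6 mm above the origin, mouth chamfered 3 mm. Four blocks in any order form a row along y, pitch 88 mm. 
- insert_medium: Carrier insert, middle round pocket, 58 mm across, for the 48 mm bottle. Grey fixed block 90 (x) x 86 (y) x 30 mm high. Origin: centre of its underside, 3 mm above the table; top 30 mm above the origin, pocket centred, 24 mm deep, flat floor 6 mm above the origin, mouth chamfered 3 mm. The tray round the four blocks is 362 x 98 mm, its rim 16 mm and its end handles 26 mm high.
- insert_narrow: Carrier insert with the narrowest round pocket, 46 mm across, for the 38 mm bottle. Grey fixed block 90 (x) x 86 (y) x 30 mm high. Origin: centre of its underside, 3 mm above the table; top 30 mm above the origin, pocket centred, 24 mm deep, flat floor 6 mm above the origin, mouth chamfered 3 mm. Four blocks in any order form a row along y, pitch 88 mm. 
- insert_slot: Carrier insert with the oblong pocket, 80 mm along its y (along the row) by 30 mm along its x, for the slide cassette. Grey fixed block 90 (x) x 86 (y) x 30 mm high. Origin: centre of its underside, 3 mm above the table; top 30 mm above the origin, pocket centred, 24 mm deep, flat floor 6 mm above the origin, mouth chamfered 3 mm. Four blocks in any order form a row along y, pitch 88 mm. 
- solvent_bottle: Look-alike that stays: the tallest bottle, white with a red screw cap like the small one but 68 mm in diameter and 165 mm high (body up to 138 mm), too wide for every pocket. Loose, about 0.3 kg. Round: its yaw does not matter. Origin: centre of the underside, z up.
- open_amber_bottle: Look-alike that stays: brown bottle like the closed amber one, 48 mm in diameter, but without a cap, so that its narrow open neck (21 mm in diameter) shows; 95 mm high (body up to 76 mm). Loose, about 0.1 kg. Round: its yaw does not matter. Origin: centre of the underside, z up.
Things that resemble listed ones, but are neither listed nor needed, are in the scene too. What is shaped like the open_amber_bottle but yellow is not meant.

How it is judged:
By the outcome, as a careful person would: the job done as asked, in the order asked, and still so for the second after the job is handed in, with the robot touching nothing.
It also fails if it takes over 120 s, if anything falls off the work surface, if the arm or the gripper's body presses on something with over 40 N, if the wrist force passes 120 N, or if a joint passes its speed limit or range.

## Working session

There is one attempt and no reset: what is moved stays moved. The work goes in short steps, Python scripts to look and compute and a tool call to move; the robot and the scene stay as the last step left them, time stands still between calls to the robot, and variables do not carry over. Pictures are saved under pics/ and viewed, at most 14 in all, crops included, and the job is handed in when it is done.

Besides the shell and the picture viewer there is one more tool, called after "Call:" by a JSON object that holds its "method" and its "body", one argument or row to a line. step_arm: Moves the arm, as the interface text tells. Its arguments: {"type":"object","properties":{"commands":{"type":"array","items":{"type":"object","properties":{"fingers":{"type":"number"},"dx":{"type":"number"},"dy":{"type":"number"},"dz":{"type":"number"},"roll":{"type":"number"}}}},"squeeze":{"type":"number"}},"required":["commands"]}

```bash
mkdir -p pics; ls; cat > h.py <<'E'
import numpy as np, cv2
from workcell import *
def cap(n, f):
    c=calibration(n); p,d=read_camera(n); cv2.imwrite(f'pics/{f}.png',p); np.savez(f'pics/{f}.npz',d=d,K=c['intrinsics'],T=c['world_to_cam'],p=p); return p,d
def world(f):
    z=np.load(f'pics/{f}.npz'); d=z['d'];K=z['K'];T=z['T']
    v,u=np.mgrid[:d.shape[0],:d.shape[1]]
    X=np.stack([(u-K[0,2])/K[0,0]*d,-(v-K[1,2])/K[1,1]*d,-d,np.ones_like(d)],-1)
    W=(X@np.linalg.inv(T).T)[...,:3]; W[d==0]=np.nan
    return W
E
python3 - <<'E'
from h import *
print(read_state()); 
for n in('top','side'):
    c=calibration(n); print({k:np.round(v,3) if not isinstance(v,dict) else v for k,v in c.items()})
    cap(n,n+'0')
E
```

```text
pics
{'time': 0.0, 'q': array([ 1.11810940e+00,  2.64770494e-01,  1.60537545e+00, -3.99958980e-06,
        1.27368598e+00, -3.68714634e-02]), 'joint_vel': array([-1.22210298e-03,  4.88319958e-04,  1.96377886e-05, -8.79109702e-04,
       -9.65417011e-04, -1.79365821e-03]), 'joint_torque': array([ 2.01856354e-03, -5.15097463e+01, -3.67325377e+01, -1.56749775e-04,
        1.27483290e-02, -2.44540371e-05]), 'tool_pos': array([0.27232383, 0.61683346, 0.22994955]), 'tcp_rot': array([-0.64835258, -3.07340944,  0.00341346]), 'wrist_force': array([-0.30392709,  0.15908406,  0.26322806]), 'torque': array([ 0.00775793, -0.00554353, -0.02837068]), 'grip_force': 0.0, 'width': 1.0041415490199253}
{'intrinsics': array([[385.081,   0.   , 276.418],
       [  0.   , 385.081, 207.531],
       [  0.   ,   0.   ,   1.   ]]), 'world_to_cam': array([[-1.000e-03, -1.000e+00,  1.300e-02, -1.500e-02],
       [ 9.910e-01,  1.000e-03,  1.340e-01, -5.320e-01],
       [-1.340e-01,  1.300e-02,  9.910e-01, -1.106e+00],
       [ 0.000e+00,  0.000e+00,  0.000e+00,  1.000e+00]])}
{'intrinsics': array([[432.281,   0.   , 279.64 ],
       [  0.   , 432.281, 214.076],
       [  0.   ,   0.   ,   1.   ]]), 'world_to_cam': array([[ 0.58 , -0.814,  0.026, -0.314],
       [ 0.377,  0.296,  0.878, -0.215],
       [-0.722, -0.5  ,  0.478, -1.123],
       [ 0.   ,  0.   ,  0.   ,  1.   ]])}
```

View pics/top0.png

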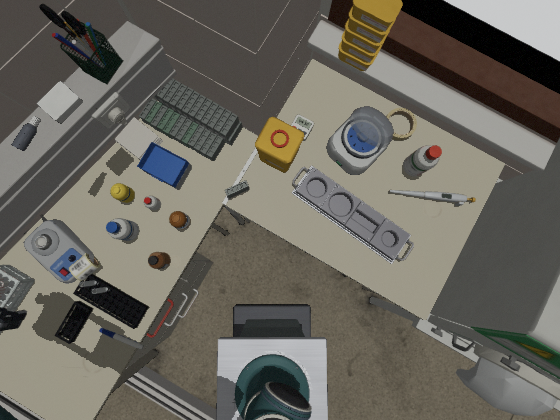

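View pics/side0.png

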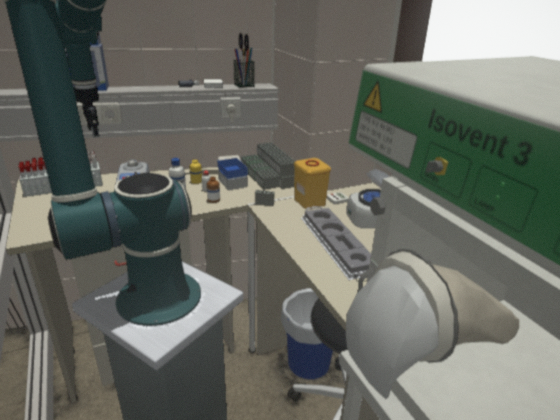

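The top view shows bottles on the left bench: white with blue cap (118,229), red-capped small (150,203), yellow (120,191), and ambers at (178,219) and (158,261). The tall red-capped solvent bottle is at (428,158), the cassette at (237,189), and the carrier pockets at (316,187), (341,204), (367,222) and (392,238). I'll take an enlarged crop and measure.

```bash
python3 - <<'E'
from h import *
p=cv2.imread('pics/top0.png')
a=cv2.resize(p[165:285,90:210],(480,480),interpolation=cv2.INTER_CUBIC); b=cv2.resize(p[160:270,220:420],(800,440),interpolation=cv2.INTER_CUBIC)
c=np.zeros((600,800,3),np.uint8); c[:300,:300]=cv2.resize(a,(300,300)); 
s=cv2.imread('pics/side0.png'); c[:300,310:790]=cv2.resize(s[145:220,150:270],(480,300),interpolation=cv2.INTER_CUBIC)
c[300:,:545]=cv2.resize(b,(545,300)); cv2.imwrite('pics/crop0.png',c)
W=world('top0')
for n,(u,v) in dict(large=(112,227),small=(149,202),yellow=(119,189),am1=(178,219),am2=(156,260),cass=(237,188),solv=(434,152)).items():
    w=W[v-14:v+15,u-14:u+15].reshape(-1,3); print(n,W[v,u].round(3),'maxz',np.nanmax(w[:,2]).round(3))
for u,v in [(316,187),(341,204),(367,222),(392,238),(200,260)]: print(u,v,W[v,u].round(3))
E
```

```text
large [0.465 0.427 0.134] maxz 0.14
small [0.541 0.348 0.08 ] maxz 0.081
yellow [0.577 0.431 0.09 ] maxz 0.097
am1 [0.491 0.261 0.093] maxz 0.098
am2 [0.378 0.314 0.107] maxz 0.108
cass [0.587 0.102 0.051] maxz 0.06
solv [ 0.667 -0.44   0.16 ] maxz 0.168
316 187 [ 0.599 -0.136  0.007]
341 204 [ 0.546 -0.211  0.011]
367 222 [ 0.492 -0.29   0.007]
392 238 [ 0.443 -0.364  0.009]
200 260 [ 0.377  0.296 -0.448]
```

View pics/crop0.png

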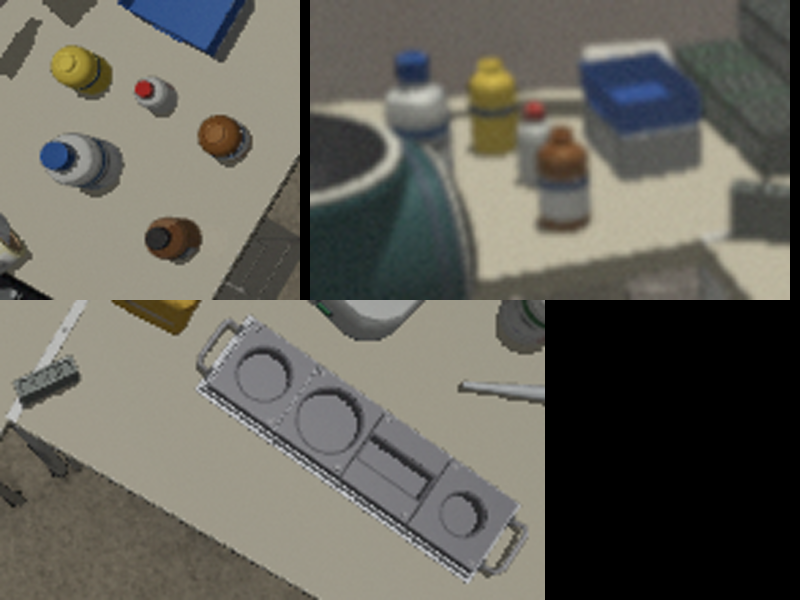

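Crop: amber with black cap is (158,261), 107 mm high, so it is the capped one. (178,219) has an open brown neck at about 95 mm and stays. The red cap at (149,202) is 80 mm high, so it is the small bottle. The red cap at (434,152) is 165 mm, the solvent bottle, and stays. The yellow bottle is a decoy. Carrier order from the left: medium, wide, slot, narrow.

Next I fit precise positions.

```bash
cat >> h.py <<'E'
from scipy.optimize import least_squares
from scipy.spatial.transform import Rotation as R
def pts(W,c,r,z0,z1):
    P=W.reshape(-1,3); return P[(np.hypot(P[:,0]-c[0],P[:,1]-c[1])<r)&(P[:,2]>z0)&(P[:,2]<z1)]
def fitcyl(W,c,rad,z0,z1):
    P=pts(W,c,rad+.015,z0,z1)
    s=least_squares(lambda x:np.hypot(P[:,0]-x[0],P[:,1]-x[1])-rad,c,loss='soft_l1',f_scale=.002); return s.x,len(P)
def go(x,y,z,th):
    "tool-frame move from present pose; th=deg angle of tool y (mod 180)"
    s=read_state(); M=R.from_rotvec(s['tcp_rot']).as_matrix()
    d=M.T@(np.array([x,y,z])-s['tool_pos']); t0=np.degrees(np.arctan2(M[1,1],M[0,1]))
    r=(t0-th+90)%180-90
    print('dx %.4f dy %.4f dz %.4f roll %.1f (th now %.1f, q6 %.0f->%.0f)'%(*d,r,t0,*np.degrees([s['q'][5],s['q'][5]]) ))
E
python3 - <<'E'
from h import *
W=world('top0'); S=world('side0')
for n,c,rad,h,rc in [('large',(.465,.427),.03,.135,.016),('amber',(.378,.314),.024,.105,.0125),('small',(.541,.348),.019,.078,.01),('open',(.491,.261),.024,.095,.0105)]:
    P=pts(W,c,rad,h-.006,h+.01); print(n,'captop',((P.min(0)+P.max(0))/2).round(4),P.mean(0).round(4),len(P))
    print('  body top',fitcyl(W,P.mean(0)[:2],rad,.02,.6*h),'side',fitcyl(S,P.mean(0)[:2],rad,.02,.6*h))
P=pts(W,(.587,.102),.06,.042,.062); print('cass',cv2.minAreaRect(P[:,:2].astype(np.float32)),P.mean(0))
P=pts(W,(.52,-.25),.21,.027,.040); 
r=cv2.minAreaRect(P[:,:2].astype(np.float32)); print('carrier',r,np.median(P[:,2]))
# pocket floors
for c in [(.599,-.136),(.546,-.211),(.492,-.29),(.443,-.364)]:
    Q=pts(W,c,.045,.0,.018); print(c,cv2.minEnclosingCircle(Q[:,:2].astype(np.float32)),Q.mean(0).round(4))
P=pts(W,(.66,0),.12,.06,.4); print('sharps',P.min(0),P.max(0))
E
```

```text
large captop [0.4667 0.4279 0.1347] [0.4662 0.4283 0.1339] 107
  body top (array([0.46613382, 0.42918602]), 160) side (array([0.46576163, 0.43021488]), 115)
amber captop [0.3777 0.325  0.1037] [0.3782 0.3248 0.1039] 68
  body top (array([0.37815282, 0.32575364]), 65) side (array([0.37816989, 0.32476895]), 0)
small captop [0.5476 0.3556 0.0767] [0.5469 0.3551 0.0766] 38
  body top (array([0.54738434, 0.35602561]), 38) side (array([0.54629588, 0.35534637]), 32)
open captop [0.4954 0.2683 0.0937] [0.4949 0.2696 0.0929] 46
  body top (array([0.49465109, 0.2701273 ]), 50) side (array([0.49423728, 0.27149539]), 122)
cass ((0.5886208415031433, 0.10357510298490524), (0.020120594650506973, 0.06854119896888733), 25.781282424926758) [0.58853556 0.10329856 0.04859775]
carrier ((0.5849114656448364, -0.29004061222076416), (0.40578028559684753, 0.2553788721561432), 54.26127243041992) 0.03212733673347823
(0.599, -0.136) ((0.6041122674942017, -0.13036483526229858), 0.036718230694532394) [ 0.5981 -0.1367  0.0086]
(0.546, -0.211) ((0.5443479418754578, -0.2138916701078415), 0.039926379919052124) [ 0.5459 -0.2092  0.0087]
(0.492, -0.29) ((0.49328452348709106, -0.282217800617218), 0.03868752717971802) [ 0.493  -0.2833  0.0088]
(0.443, -0.364) ((0.4445803463459015, -0.37201088666915894), 0.04009394347667694) [ 0.441  -0.3579  0.0089]
sharps [ 0.59753208 -0.08883982  0.06042195] [0.77843003 0.09798396 0.39999338]
```

```bash
python3 - <<'E'
from h import *
W=world('top0')
m=((W[...,2]>.026)&(W[...,2]<.040)).astype(np.uint8)
n,l,st,_=cv2.connectedComponentsWithStats(m,connectivity=4)
k=l[196:202,325:331]; print(np.unique(k))
k=np.bincount(l[170:260,300:410][m[170:260,300:410]>0]).argmax()
P=W[l==k]; r=cv2.minAreaRect(P[:,:2].astype(np.float32)); print(r,st[k])
# template: points within blocks top, minimise floor/top mismatch
A=W[160:280,280:430].reshape(-1,3); A=A[np.isfinite(A[:,0])]
F=A[(A[:,2]<.0175)&(A[:,2]>-.01)]; T=A[(A[:,2]>.028)&(A[:,2]<.037)]
def loc(Q,x):
    c,s=np.cos(x[2]),np.sin(x[2]); d=Q[:,:2]-x[:2]; return np.c_[d@[c,s],d@[-s,c]]
def sd(Q): # signed distance to pocket (neg inside)
    y=Q[:,1]
    o=[np.hypot(Q[:,0],y-132)-29,np.hypot(Q[:,0],y-44)-35,np.maximum(abs(Q[:,0])-15,abs(y+44)-40),np.hypot(Q[:,0],y+132)-23]
    return np.min(o,0)
def cost(x):
    t=loc(T,x)*1e3; t=t[(abs(t[:,0])<60)&(abs(t[:,1])<190)]; f=loc(F,x)*1e3; f=f[(abs(f[:,0])<40)&(abs(f[:,1])<170)]
    ins=((abs(t[:,0])<45)&(abs(t[:,1])<175)&(sd(t)>0)).sum(); return -(ins-3*(sd(t)<-0).sum()+2*(sd(f)<1).sum()-2*(sd(f)>1).sum())
from scipy.optimize import differential_evolution as DE
s=DE(cost,[(.49,.55),(-.28,-.22),(-.7,-.5)],seed=0,tol=1e-6); print(s.x,np.degrees(s.x[2]),s.fun)
c,sn=np.cos(s.x[2]),np.sin(s.x[2])
for n,y in dict(med=.132,wide=.044,slot=-.044,nar=-.132).items():
    ce=s.x[:2]+y*np.array([-sn,c]); Q=pts(W,ce,.045,0,.018); print(n,ce.round(4))
A=W[110:175,250:310].reshape(-1,3); 
for z in(.03,.08,.12,.16,.2):
    q=A[(A[:,2]>z)]; 
    if len(q): print(z,q.min(0).round(3),q.max(0).round(3))
go(.466,.4295,.23,0)
E
```

```text
[  0 191]
((0.5183297991752625, -0.24213869869709015), (0.3497457206249237, 0.09177636355161667), 54.24869155883789) [ 297  168  113   92 2366]
[ 0.51821052 -0.24185619 -0.62169708] -35.62061886150132 -4216.0
med [ 0.5951 -0.1346]
wide [ 0.5438 -0.2061]
slot [ 0.4926 -0.2776]
nar [ 0.4413 -0.3492]
0.03 [ 0.634 -0.113  0.03 ] [0.834 0.066 0.217]
0.08 [ 0.638 -0.089  0.08 ] [0.814 0.063 0.217]
0.12 [ 0.638 -0.089  0.12 ] [0.799 0.061 0.217]
0.16 [ 0.663 -0.05   0.16 ] [0.782 0.059 0.217]
0.2 [0.761 0.03  0.201] [0.767 0.041 0.217]
dx -0.2528 dy -0.0932 dz 0.0002 roll 66.2 (th now 66.2, q6 -2->-2)
```

Call:
{"method": "step_arm", "body": {
  "commands": [
    {"fingers": -1, "dx": -0.253, "dy": -0.093, "dz": 0, "roll": 0},
    {"fingers": -1, "dx": -0.253, "dy": -0.093, "dz": 0, "roll": 0},
    {"fingers": -1, "dx": -0.253, "dy": -0.093, "dz": 0, "roll": 0},
    {"fingers": -1, "dx": -0.253, "dy": -0.093, "dz": 0, "roll": 0},
    {"fingers": -1, "dx": -0.253, "dy": -0.093, "dz": 0, "roll": 0},
    {"fingers": -1, "dx": -0.253, "dy": -0.093, "dz": 0, "roll": 0},
    {"fingers": -1, "dx": -0.253, "dy": -0.093, "dz": 0, "roll": 0}
  ],
  "squeeze": 40
}}

```text
time: 0.98
tool_pos: [0.4654, 0.4312, 0.231]
tcp_rot: [-0.647, -3.073, -0.0]
wrist_force: [0.0, 0.6, 0.1]
width: 1.002
grip_force: 0.0
```

```bash
python3 - <<'E'
from h import *
cap('wrist','w1'); W=world('w1'); c=(.466,.4295)
P=pts(W,c,.02,.128,.145); print(P.mean(0) if len(P) else 0,(P.min(0)+P.max(0))/2,len(P))
print(fitcyl(W,c,.03,.02,.1))
go(.466,.4295,.075,66)
E
```

```text
[0.46532326 0.43155219 0.13433157] [0.4660194  0.43143043 0.13223943] 1377
(array([0.46785141, 0.43030302]), 1593)
dx -0.0016 dy -0.0015 dz 0.1561 roll 0.3 (th now 66.3, q6 -26->-26)
```

View pics/w1.png

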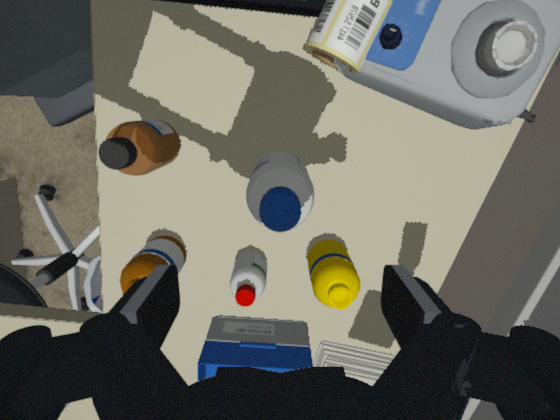

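The wrist view shows the large bottle's blue cap at (280,208), centred between the fingers, with clear space on both finger sides. Descending.

Call:
{"method": "step_arm", "body": {
  "commands": [
    {"fingers": -1, "dx": -0.001, "dy": -0.001, "dz": 0.05},
    {"fingers": -1, "dx": -0.001, "dy": -0.001, "dz": 0.1},
    {"fingers": -1, "dx": -0.001, "dy": -0.001, "dz": 0.13},
    {"fingers": -1, "dx": -0.001, "dy": -0.001, "dz": 0.155},
    {"fingers": -1, "dx": -0.001, "dy": -0.001, "dz": 0.155},
    {"fingers": 1, "dx": -0.001, "dy": -0.001, "dz": 0.155},
    {"fingers": 1, "dx": -0.001, "dy": -0.001, "dz": 0.155},
    {"fingers": 1, "dx": -0.001, "dy": -0.001, "dz": 0.155}
  ],
  "squeeze": 30
}}

```text
invalid input
```

Call:
{"method": "step_arm", "body": {
  "commands": [
    {"fingers": 1},
    {"fingers": 1},
    {"fingers": 1},
    {"fingers": 1},
    {"fingers": 1, "dz": -0.03},
    {"fingers": 1, "dz": -0.08},
    {"fingers": 1, "dz": -0.14},
    {"fingers": 1, "dz": -0.17}
  ],
  "squeeze": 40
}}

```text
invalid input
```

```bash
python3 - <<'E'
from h import *
s=read_state(); print(s['tool_pos'],s['width'],s['grip_force'],s['wrist_force'])
cap('wrist','w2'); go(.5438,-.2061,.245,-35.6)
E
```

```text
[0.46522753 0.43146332 0.2310853 ] 0.9982290184043568 0.0 [-0.29987904  0.13086004  0.04631515]
dx -0.3283 dy -0.5523 dz -0.0141 roll -78.1 (th now 66.3, q6 -26->-26)
```

Call:
{"method": "step_arm", "body": {
  "commands": [
    {"fingers": -1, "dx": -0.001, "dy": -0.001, "dz": 0.05, "roll": 0},
    {"fingers": -1, "dx": -0.001, "dy": -0.001, "dz": 0.1, "roll": 0},
    {"fingers": -1, "dx": -0.001, "dy": -0.001, "dz": 0.13, "roll": 0},
    {"fingers": -1, "dx": -0.001, "dy": -0.001, "dz": 0.155, "roll": 0},
    {"fingers": -1, "dx": -0.001, "dy": -0.001, "dz": 0.155, "roll": 0},
    {"fingers": 1, "dx": -0.001, "dy": -0.001, "dz": 0.155, "roll": 0},
    {"fingers": 1, "dx": -0.001, "dy": -0.001, "dz": 0.155, "roll": 0},
    {"fingers": 1, "dx": -0.001, "dy": -0.001, "dz": 0.155, "roll": 0}
  ],
  "squeeze": 30
}}

```text
time: 2.08
tool_pos: [0.468, 0.4301, 0.0784]
tcp_rot: [0.648, 3.072, 0.005]
wrist_force: [-1.0, 0.8, 3.3]
width: 0.692
grip_force: 33.1
```

```bash
sed -i 's|r=(t0-th+90)%180-90|q6n=(np.degrees(np.arctan2(y,x))-th+90)%180-90; r=t0-(np.degrees(np.arctan2(y,x))-q6n)|; s|\*np.degrees(\[s.*$|np.degrees(s["q"][5]),q6n))|' h.py; tail -4 h.py; python3 - <<'E'
from h import *
go(.5438,-.2061,.245,-35.6)
E
```

```text
s=read_state(); M=R.from_rotvec(s['tcp_rot']).as_matrix()
    d=M.T@(np.array([x,y,z])-s['tool_pos']); t0=np.degrees(np.arctan2(M[1,1],M[0,1]))
    q6n=(np.degrees(np.arctan2(y,x))-th+90)%180-90; r=t0-(np.degrees(np.arctan2(y,x))-q6n)
    print('dx %.4f dy %.4f dz %.4f roll %.1f (th now %.1f, q6 %.0f->%.0f)'%(*d,r,t0,np.degrees(s["q"][5]),q6n))
dx -0.3265 dy -0.5508 dz -0.1681 roll 101.8 (th now 66.2, q6 -26->15)
```

Call:
{"method": "step_arm", "body": {
  "commands": [
    {"fingers": 1, "dx": 0, "dy": 0, "dz": 0, "roll": 0},
    {"fingers": 1, "dx": 0, "dy": 0, "dz": -0.02, "roll": 0},
    {"fingers": 1, "dx": 0, "dy": 0, "dz": -0.05, "roll": 0},
    {"fingers": 1, "dx": 0, "dy": 0, "dz": -0.09, "roll": 0},
    {"fingers": 1, "dx": 0, "dy": 0, "dz": -0.13, "roll": 0},
    {"fingers": 1, "dx": 0, "dy": 0, "dz": -0.16, "roll": 0},
    {"fingers": 1, "dx": 0, "dy": 0, "dz": -0.17, "roll": 0},
    {"fingers": 1, "dx": 0, "dy": 0, "dz": -0.17, "roll": 0}
  ],
  "squeeze": 40
}}

```text
time: 3.08
tool_pos: [0.4672, 0.4288, 0.2467]
tcp_rot: [0.649, 3.073, 0.001]
wrist_force: [0.7, 0.4, -2.4]
width: 0.691
grip_force: 43.8
```

```bash
python3 - <<'E'
from h import *
go(.50,.05,.245,20);go(.5438,-.2061,.245,-35.6)
E
```

```text
dx -0.1831 dy -0.3332 dz 0.0016 roll 46.2 (th now 66.2, q6 -26->-14)
dx -0.3267 dy -0.5498 dz 0.0015 roll 101.8 (th now 66.2, q6 -26->15)
```

Call:
{"method": "step_arm", "body": {
  "commands": [
    {"fingers": 1, "dx": -0.01, "dy": -0.018, "dz": 0, "roll": 3},
    {"fingers": 1, "dx": -0.035, "dy": -0.06, "dz": 0, "roll": 9},
    {"fingers": 1, "dx": -0.06, "dy": -0.105, "dz": 0, "roll": 16},
    {"fingers": 1, "dx": -0.085, "dy": -0.15, "dz": 0, "roll": 23},
    {"fingers": 1, "dx": -0.11, "dy": -0.195, "dz": 0, "roll": 30},
    {"fingers": 1, "dx": -0.135, "dy": -0.24, "dz": 0, "roll": 37},
    {"fingers": 1, "dx": -0.16, "dy": -0.285, "dz": 0, "roll": 44},
    {"fingers": 1, "dx": -0.18, "dy": -0.325, "dz": 0, "roll": 50}
  ]
}}

```text
time: 4.08
tool_pos: [0.4987, 0.056, 0.2443]
tcp_rot: [-1.893, -2.504, 0.004]
wrist_force: [1.0, -0.2, -2.1]
width: 0.692
grip_force: 44.0
```

```bash
python3 - <<'E'
from h import *
go(.5438,-.2061,.245,-35.6)
E
```

```text
dx -0.2645 dy -0.0281 dz -0.0006 roll 51.4 (th now 15.8, q6 -12->15)
```

Call:
{"method": "step_arm", "body": {
  "commands": [
    {"fingers": 1, "dx": -0.05, "dy": -0.005, "dz": 0, "roll": 9},
    {"fingers": 1, "dx": -0.1, "dy": -0.01, "dz": 0, "roll": 18},
    {"fingers": 1, "dx": -0.15, "dy": -0.016, "dz": 0, "roll": 27},
    {"fingers": 1, "dx": -0.2, "dy": -0.021, "dz": 0, "roll": 36},
    {"fingers": 1, "dx": -0.235, "dy": -0.025, "dz": 0, "roll": 45},
    {"fingers": 1, "dx": -0.255, "dy": -0.027, "dz": 0, "roll": 50},
    {"fingers": 1, "dx": -0.264, "dy": -0.028, "dz": 0, "roll": 51.4},
    {"fingers": 1, "dx": -0.264, "dy": -0.028, "dz": 0, "roll": 51.4}
  ]
}}

```text
time: 5.08
tool_pos: [0.546, -0.2026, 0.245]
tcp_rot: [-2.788, -1.443, 0.002]
wrist_force: [-0.5, 0.0, -2.5]
width: 0.691
grip_force: 44.0
```

```bash
python3 - <<'E'
from h import *
go(.5438,-.2061,.115,-35.6); cap('wrist','w3')
E
```

```text
dx -0.0040 dy 0.0005 dz 0.1300 roll 0.3 (th now -35.3, q6 12->15)
```

View pics/w3.png

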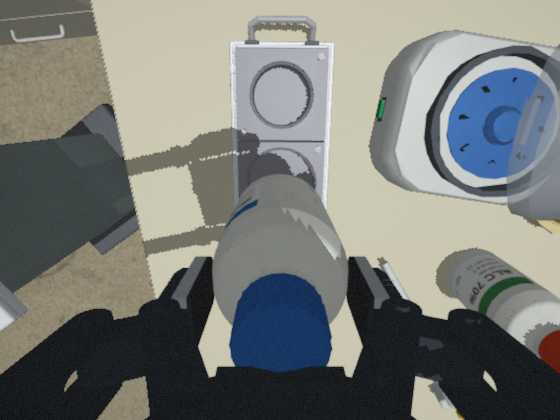

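Wrist view: the bottle hangs upright over the row and the medium pocket at (282,95) is square to the image. I'll lower part way and cross-check the pocket position from this view.

Call:
{"method": "step_arm", "body": {
  "commands": [
    {"fingers": 1, "dx": -0.002, "dy": 0, "dz": 0.03, "roll": 0},
    {"fingers": 1, "dx": -0.004, "dy": 0, "dz": 0.065, "roll": 0},
    {"fingers": 1, "dx": -0.004, "dy": 0, "dz": 0.09, "roll": 0},
    {"fingers": 1, "dx": -0.004, "dy": 0, "dz": 0.105, "roll": 0},
    {"fingers": 1, "dx": -0.004, "dy": 0, "dz": 0.115, "roll": 0},
    {"fingers": 1, "dx": -0.004, "dy": 0, "dz": 0.115, "roll": 0}
  ]
}}

```text
time: 5.88
tool_pos: [0.5447, -0.2054, 0.1311]
tcp_rot: [-2.789, -1.446, 0.001]
wrist_force: [-0.5, 0.1, -1.8]
width: 0.694
grip_force: 44.0
```

```bash
python3 - <<'E'
from h import *
W=world('w3'); T=W[40:140,230:335].reshape(-1,3); T=T[(T[:,2]>.027)&(T[:,2]<.04)]
F=pts(W[60:130,245:320],(.595,-.135),.05,.0,.016)
print('floor',F.mean(0),((F.min(0)+F.max(0))/2),len(F),cv2.minEnclosingCircle(F[:,:2].astype(np.float32)))
print('block',cv2.minAreaRect(T[:,:2].astype(np.float32)),np.median(T[:,2]))
go(.5438,-.2061,.09,-35.6); print(read_state()['wrist_force'])
E
```

```text
floor [ 0.5952839  -0.13234425  0.00867406] [ 0.59477235 -0.13289969  0.01096711] 2576 ((0.5948148369789124, -0.13291779160499573), 0.02917081117630005)
block ((0.5950632095336914, -0.1326606571674347), (0.08552426844835281, 0.09019242972135544), 54.316741943359375) 0.032431847688435406
dx -0.0011 dy -0.0002 dz 0.0411 roll 0.4 (th now -35.2, q6 12->15)
[-0.5173007   0.1179977  -1.75848873]
```

Call:
{"method": "step_arm", "body": {
  "commands": [
    {"fingers": 1, "dx": 0, "dy": 0, "dz": 0.012, "roll": 0},
    {"fingers": 1, "dx": 0, "dy": 0, "dz": 0.023, "roll": 0},
    {"fingers": 1, "dx": 0, "dy": 0, "dz": 0.032, "roll": 0},
    {"fingers": 1, "dx": 0, "dy": 0, "dz": 0.037, "roll": 0},
    {"fingers": 1, "dx": 0, "dy": 0, "dz": 0.04, "roll": 0},
    {"fingers": 1, "dx": 0, "dy": 0, "dz": 0.042, "roll": 0},
    {"fingers": 1, "dx": 0, "dy": 0, "dz": 0.042, "roll": 0}
  ]
}}

```text
time: 6.75
tool_pos: [0.5449, -0.2058, 0.0894]
tcp_rot: [2.789, 1.445, 0.0]
wrist_force: [-0.6, -0.2, -2.0]
width: 0.689
grip_force: 44.0
```

Call:
{"method": "step_arm", "body": {
  "commands": [
    {"fingers": 1, "dx": 0, "dy": 0, "dz": 0.001, "roll": 0},
    {"fingers": 1, "dx": 0, "dy": 0, "dz": 0.002, "roll": 0},
    {"fingers": 1, "dx": 0, "dy": 0, "dz": 0.002, "roll": 0}
  ]
}}

```text
time: 7.12
tool_pos: [0.5448, -0.2057, 0.0873]
tcp_rot: [2.789, 1.445, 0.0]
wrist_force: [1.1, 0.9, -2.8]
width: 0.695
grip_force: 44.0
```

Call:
{"method": "step_arm", "body": {
  "commands": [
    {"fingers": 1, "dx": 0, "dy": 0, "dz": 0.001, "roll": 0},
    {"fingers": 1, "dx": 0, "dy": 0, "dz": 0.001, "roll": 0}
  ]
}}

```text
time: 7.38
tool_pos: [0.5449, -0.2057, 0.0871]
tcp_rot: [-2.789, -1.445, -0.0]
wrist_force: [-2.9, 1.6, 4.9]
width: 0.692
grip_force: 44.5
```

Contact with the floor (+5 N). Releasing and lifting.

Call:
{"method": "step_arm", "body": {
  "commands": [
    {"fingers": 0, "dx": 0, "dy": 0, "dz": -0.001, "roll": 0},
    {"fingers": -0.6, "dx": 0, "dy": 0, "dz": -0.001, "roll": 0},
    {"fingers": -1, "dx": 0, "dy": 0, "dz": -0.001, "roll": 0},
    {"fingers": -1, "dx": 0, "dy": 0, "dz": -0.001, "roll": 0},
    {"fingers": -1, "dx": 0, "dy": 0, "dz": -0.04, "roll": 0},
    {"fingers": -1, "dx": 0, "dy": 0, "dz": -0.09, "roll": 0},
    {"fingers": -1, "dx": 0, "dy": 0, "dz": -0.14, "roll": 0},
    {"fingers": -1, "dx": 0, "dy": 0, "dz": -0.16, "roll": 0}
  ]
}}

```text
time: 8.38
tool_pos: [0.5466, -0.2065, 0.2505]
tcp_rot: [2.785, 1.443, 0.006]
wrist_force: [0.7, -0.2, -1.1]
width: 0.997
grip_force: 0.0
```

```bash
python3 - <<'E'
from h import *
cap('wrist','w4'); W=world('w4'); P=pts(W,(.545,-.206),.02,.13,.16); print(P.mean(0),(P.max(0)+P.min(0))/2,np.median(P[:,2]),len(P))
go(.46,.1,.245,10)
E
```

```text
[ 0.54612507 -0.20229661  0.14260818] [ 0.54553735 -0.20347584  0.13787631] 0.1431428370418488 1336
dx 0.2003 dy -0.2481 dz 0.0052 roll -45.2 (th now -35.2, q6 12->2)
```

Call:
{"method": "step_arm", "body": {
  "commands": [
    {"fingers": -1, "dx": 0.03, "dy": -0.037, "dz": 0, "roll": -7},
    {"fingers": -1, "dx": 0.06, "dy": -0.075, "dz": 0, "roll": -14},
    {"fingers": -1, "dx": 0.1, "dy": -0.125, "dz": 0, "roll": -24},
    {"fingers": -1, "dx": 0.14, "dy": -0.175, "dz": 0, "roll": -34},
    {"fingers": -1, "dx": 0.17, "dy": -0.21, "dz": 0, "roll": -44},
    {"fingers": -1, "dx": 0.2, "dy": -0.248, "dz": 0, "roll": -50},
    {"fingers": -1, "dx": 0.2, "dy": -0.248, "dz": 0, "roll": -50}
  ]
}}

```text
time: 9.3
tool_pos: [0.4555, 0.1031, 0.2442]
tcp_rot: [-1.909, -2.491, 0.003]
wrist_force: [-0.3, -1.0, -0.5]
width: 0.999
grip_force: 0.0
```

```bash
python3 - <<'E'
from h import *
go(.378,.325,.21,45)
E
```

```text
dx 0.2344 dy -0.0171 dz 0.0345 roll -29.9 (th now 15.1, q6 -5->-4)
```

Call:
{"method": "step_arm", "body": {
  "commands": [
    {"fingers": -1, "dx": 0.05, "dy": -0.004, "dz": 0.007, "roll": -6},
    {"fingers": -1, "dx": 0.1, "dy": -0.008, "dz": 0.014, "roll": -13},
    {"fingers": -1, "dx": 0.15, "dy": -0.011, "dz": 0.021, "roll": -20},
    {"fingers": -1, "dx": 0.2, "dy": -0.015, "dz": 0.03, "roll": -26},
    {"fingers": -1, "dx": 0.225, "dy": -0.017, "dz": 0.034, "roll": -30},
    {"fingers": -1, "dx": 0.234, "dy": -0.017, "dz": 0.034, "roll": -30},
    {"fingers": -1, "dx": 0.234, "dy": -0.017, "dz": 0.034, "roll": -30}
  ]
}}

```text
time: 10.18
tool_pos: [0.3817, 0.3219, 0.2116]
tcp_rot: [-1.21, -2.899, 0.002]
wrist_force: [0.3, -0.3, -0.0]
width: 0.995
grip_force: 0.0
```

```bash
python3 - <<'E'
from h import *
cap('wrist','w5'); W=world('w5'); c=(.378,.325)
P=pts(W,c,.02,.098,.115); print(P.mean(0),(P.max(0)+P.min(0))/2,len(P)); print(fitcyl(W,P.mean(0)[:2],.024,.02,.078))
go(.378,.3255,.048,45)
E
```

```text
[0.37755778 0.32810298 0.10430203] [0.37781198 0.32770631 0.1023439 ] 825
(array([0.37900946, 0.32651342]), 1154)
dx 0.0056 dy 0.0001 dz 0.1639 roll -0.3 (th now 44.7, q6 -7->-4)
```

View pics/w5.png

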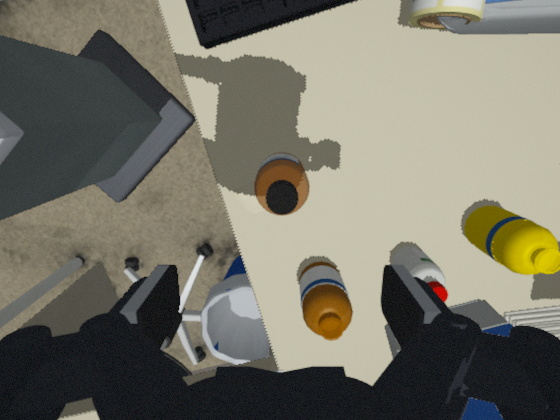

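The capped amber's black cap is at (282,196), centred, and the finger paths are free. Descending.

Call:
{"method": "step_arm", "body": {
  "commands": [
    {"fingers": -1, "dx": 0.006, "dy": 0, "dz": 0.04, "roll": 0},
    {"fingers": -1, "dx": 0.006, "dy": 0, "dz": 0.09, "roll": 0},
    {"fingers": -1, "dx": 0.006, "dy": 0, "dz": 0.135, "roll": 0},
    {"fingers": -1, "dx": 0.006, "dy": 0, "dz": 0.162, "roll": 0},
    {"fingers": -1, "dx": 0.006, "dy": 0, "dz": 0.162, "roll": 0},
    {"fingers": 1, "dx": 0.006, "dy": 0, "dz": 0.162, "roll": 0},
    {"fingers": 1, "dx": 0.006, "dy": 0, "dz": 0.162, "roll": 0},
    {"fingers": 1, "dx": 0.006, "dy": 0, "dz": 0.162, "roll": 0}
  ],
  "squeeze": 30
}}

```text
time: 11.22
tool_pos: [0.3786, 0.3277, 0.0523]
tcp_rot: [1.207, 2.898, 0.005]
wrist_force: [-0.9, -2.0, 6.0]
width: 0.552
grip_force: 30.5
```

Call:
{"method": "step_arm", "body": {
  "commands": [
    {"fingers": 1, "dx": 0, "dy": 0, "dz": 0, "roll": 0},
    {"fingers": 1, "dx": 0, "dy": 0, "dz": 0, "roll": 0},
    {"fingers": 1, "dx": 0, "dy": 0, "dz": 0, "roll": 0}
  ],
  "squeeze": 40
}}

```text
time: 11.6
tool_pos: [0.3786, 0.3277, 0.0524]
tcp_rot: [1.207, 2.898, 0.004]
wrist_force: [0.5, -3.0, 7.2]
width: 0.552
grip_force: 39.9
```

Call:
{"method": "step_arm", "body": {
  "commands": [
    {"fingers": 1, "dx": 0, "dy": 0, "dz": -0.01, "roll": 0},
    {"fingers": 1, "dx": 0, "dy": 0, "dz": -0.03, "roll": 0},
    {"fingers": 1, "dx": 0, "dy": 0, "dz": -0.07, "roll": 0},
    {"fingers": 1, "dx": 0, "dy": 0, "dz": -0.11, "roll": 0},
    {"fingers": 1, "dx": 0, "dy": 0, "dz": -0.15, "roll": 0},
    {"fingers": 1, "dx": 0, "dy": 0, "dz": -0.18, "roll": 0},
    {"fingers": 1, "dx": 0, "dy": 0, "dz": -0.195, "roll": 0},
    {"fingers": 1, "dx": 0, "dy": 0, "dz": -0.195, "roll": 0}
  ]
}}

```text
time: 12.6
tool_pos: [0.3776, 0.3273, 0.2463]
tcp_rot: [1.207, 2.899, 0.003]
wrist_force: [-0.9, -0.3, -2.0]
width: 0.551
grip_force: 41.5
```

```bash
python3 - <<'E'
from h import *
go(.48,.09,.245,10)
E
```

```text
dx -0.2406 dy -0.0944 dz 0.0011 roll 34.8 (th now 44.8, q6 -7->1)
```

Call:
{"method": "step_arm", "body": {
  "commands": [
    {"fingers": 1, "dx": -0.03, "dy": -0.012, "dz": 0, "roll": 4},
    {"fingers": 1, "dx": -0.065, "dy": -0.026, "dz": 0, "roll": 9},
    {"fingers": 1, "dx": -0.105, "dy": -0.041, "dz": 0, "roll": 15},
    {"fingers": 1, "dx": -0.145, "dy": -0.057, "dz": 0, "roll": 21},
    {"fingers": 1, "dx": -0.185, "dy": -0.073, "dz": 0, "roll": 27},
    {"fingers": 1, "dx": -0.22, "dy": -0.086, "dz": 0, "roll": 32},
    {"fingers": 1, "dx": -0.24, "dy": -0.094, "dz": 0, "roll": 35}
  ]
}}

```text
time: 13.48
tool_pos: [0.4788, 0.0884, 0.2428]
tcp_rot: [-2.027, -2.397, 0.005]
wrist_force: [1.7, 0.5, -1.1]
width: 0.552
grip_force: 41.5
```

```bash
python3 - <<'E'
from h import *
go(.595,-.1335,.245,-35.6)
E
```

```text
dx -0.2382 dy 0.0777 dz -0.0024 roll 45.2 (th now 9.6, q6 -2->23)
```

```bash
python3 - <<'E'
from h import *
W=np.concatenate([world('top0')[100:185,245:420].reshape(-1,3),world('w3').reshape(-1,3),world('side0')[140:260,280:400].reshape(-1,3)])
W=W[(W[:,0]>.55)&(W[:,1]>-.35)&(W[:,2]<.3)]
e=np.array([np.cos(np.radians(-35.6)),np.sin(np.radians(-35.6))]); f=np.array([-e[1],e[0]])
d=W[:,:2]-[.595,-.1335]; a=d@e; b=d@f
for z in(.05,.1,.13,.16):
    k=(W[:,2]>z)&(b>-.04)&(abs(a)<.09); i=np.argsort(b[k])[:1]; print(z,'b',b[k][i],W[k][i])
    k=(W[:,2]>z)&(abs(b)<.06); i=np.argsort(a[k]*np.where(a[k]>0,1,1e3)*1)[:1]; k2=k&(a>.02); j=np.argsort(a[k2])[:1]; print('  a',a[k2][j],W[k2][j])
c=np.linalg.inv(calibration('wrist')['world_to_cam'])[:3,3]; M=R.from_rotvec(read_state()['tcp_rot']).as_matrix(); print('cam in tool',M.T@(c-read_state()['tool_pos']))
E
```

```text
0.05 b [0.09044411] [[ 0.63608967 -0.05168374  0.14301888]]
  a [0.09512889] [[ 0.6451705  -0.22683976  0.05572829]]
0.1 b [0.09044411] [[ 0.63608967 -0.05168374  0.14301888]]
  a [0.14238923] [[ 0.69222538 -0.24230038  0.17499009]]
0.13 b [0.09044411] [[ 0.63608967 -0.05168374  0.14301888]]
  a [0.14238923] [[ 0.69222538 -0.24230038  0.17499009]]
0.16 b [0.107788] [[ 0.66289082 -0.04954093  0.16073177]]
  a [0.14238923] [[ 0.69222538 -0.24230038  0.17499009]]
cam in tool [ 0.07093523  0.00026088 -0.14201276]
```

Call:
{"method": "step_arm", "body": {
  "commands": [
    {"fingers": 1, "dx": -0.03, "dy": 0.01, "dz": 0, "roll": 6},
    {"fingers": 1, "dx": -0.075, "dy": 0.025, "dz": 0, "roll": 15},
    {"fingers": 1, "dx": -0.12, "dy": 0.04, "dz": 0, "roll": 24},
    {"fingers": 1, "dx": -0.165, "dy": 0.054, "dz": 0, "roll": 33},
    {"fingers": 1, "dx": -0.205, "dy": 0.067, "dz": 0, "roll": 40},
    {"fingers": 1, "dx": -0.23, "dy": 0.075, "dz": 0, "roll": 45},
    {"fingers": 1, "dx": -0.238, "dy": 0.078, "dz": 0, "roll": 45},
    {"fingers": 1, "dx": -0.238, "dy": 0.078, "dz": 0, "roll": 45}
  ]
}}

```text
time: 14.48
tool_pos: [0.596, -0.1307, 0.2436]
tcp_rot: [-2.787, -1.445, 0.003]
wrist_force: [0.8, 0.4, -0.7]
width: 0.553
grip_force: 41.5
```

```bash
python3 - <<'E'
from h import *
go(.595,-.1335,.105,-35.6)
E
```

```text
dx -0.0028 dy 0.0013 dz 0.1386 roll 0.4 (th now -35.2, q6 20->23)
```

Call:
{"method": "step_arm", "body": {
  "commands": [
    {"fingers": 1, "dx": -0.002, "dy": 0.001, "dz": 0.04, "roll": 0},
    {"fingers": 1, "dx": -0.003, "dy": 0.001, "dz": 0.08, "roll": 0},
    {"fingers": 1, "dx": -0.003, "dy": 0.001, "dz": 0.115, "roll": 0},
    {"fingers": 1, "dx": -0.003, "dy": 0.001, "dz": 0.138, "roll": 0},
    {"fingers": 1, "dx": -0.003, "dy": 0.001, "dz": 0.138, "roll": 0},
    {"fingers": 1, "dx": -0.003, "dy": 0.001, "dz": 0.138, "roll": 0}
  ]
}}

```text
time: 15.22
tool_pos: [0.5964, -0.1334, 0.1084]
tcp_rot: [2.788, 1.447, 0.002]
wrist_force: [-0.0, 0.1, -2.0]
width: 0.557
grip_force: 41.6
```

```bash
python3 - <<'E'
from h import *
go(.595,-.1335,.064,-35.6)
cap('wrist','w6')
E
```

```text
dx -0.0009 dy -0.0011 dz 0.0444 roll 0.5 (th now -35.1, q6 20->23)
```

View pics/w6.png

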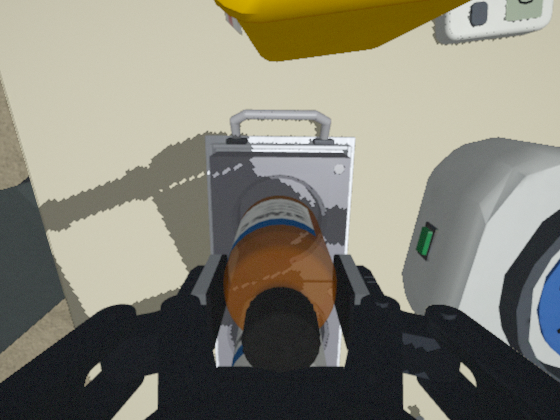

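The amber bottle is over the medium pocket, whose rim shows at (282,190), with the sharps bin well clear. Lowering.

Call:
{"method": "step_arm", "body": {
  "commands": [
    {"fingers": 1, "dx": -0.001, "dy": -0.001, "dz": 0.012, "roll": 0},
    {"fingers": 1, "dx": -0.001, "dy": -0.001, "dz": 0.024, "roll": 0},
    {"fingers": 1, "dx": -0.001, "dy": -0.001, "dz": 0.034, "roll": 0},
    {"fingers": 1, "dx": -0.001, "dy": -0.001, "dz": 0.04, "roll": 0},
    {"fingers": 1, "dx": -0.001, "dy": -0.001, "dz": 0.044, "roll": 0},
    {"fingers": 1, "dx": -0.001, "dy": -0.001, "dz": 0.044, "roll": 0}
  ]
}}

```text
time: 16.02
tool_pos: [0.5943, -0.1343, 0.0629]
tcp_rot: [-2.789, -1.445, 0.001]
wrist_force: [0.3, -0.6, -1.8]
width: 0.551
grip_force: 41.6
```

Call:
{"method": "step_arm", "body": {
  "commands": [
    {"fingers": 1, "dx": 0, "dy": 0, "dz": 0.001, "roll": 0},
    {"fingers": 1, "dx": 0, "dy": 0, "dz": 0.002, "roll": 0},
    {"fingers": 1, "dx": 0, "dy": 0, "dz": 0.002, "roll": 0}
  ]
}}

```text
time: 16.4
tool_pos: [0.5946, -0.1343, 0.0614]
tcp_rot: [2.789, 1.445, 0.0]
wrist_force: [-0.2, 0.8, -1.2]
width: 0.549
grip_force: 41.6
```

Call:
{"method": "step_arm", "body": {
  "commands": [
    {"fingers": 1, "dx": 0, "dy": 0, "dz": 0.0015, "roll": 0},
    {"fingers": 1, "dx": 0, "dy": 0, "dz": 0.0015, "roll": 0}
  ]
}}

```text
time: 16.65
tool_pos: [0.5948, -0.1342, 0.0612]
tcp_rot: [2.789, 1.445, 0.001]
wrist_force: [-2.7, 1.5, 5.9]
width: 0.551
grip_force: 42.2
```

Contact. Release and lift.

Call:
{"method": "step_arm", "body": {
  "commands": [
    {"fingers": 0, "dx": 0, "dy": 0, "dz": -0.001, "roll": 0},
    {"fingers": -0.5, "dx": 0, "dy": 0, "dz": -0.001, "roll": 0},
    {"fingers": -0.8, "dx": 0, "dy": 0, "dz": -0.001, "roll": 0},
    {"fingers": -0.8, "dx": 0, "dy": 0, "dz": -0.001, "roll": 0},
    {"fingers": -0.8, "dx": 0, "dy": 0, "dz": -0.04, "roll": 0},
    {"fingers": -0.8, "dx": 0, "dy": 0, "dz": -0.09, "roll": 0},
    {"fingers": -1, "dx": 0, "dy": 0, "dz": -0.14, "roll": 0},
    {"fingers": -1, "dx": 0, "dy": 0, "dz": -0.18, "roll": 0}
  ]
}}

```text
time: 17.65
tool_pos: [0.595, -0.1344, 0.2423]
tcp_rot: [2.788, 1.444, 0.002]
wrist_force: [0.8, 0.1, -0.0]
width: 0.999
grip_force: 0.0
```

```bash
python3 - <<'E'
from h import *
cap('wrist','w7'); W=world('w7'); P=pts(W,(.595,-.134),.02,.1,.13); print((P.max(0)+P.min(0))/2,np.median(P[:,2]),len(P))
go(.50,.08,.245,10)
E
```

```text
[ 0.59390026 -0.13279935  0.10764425] 0.11310952546342906 749
dx 0.1193 dy -0.2041 dz 0.0021 roll -45.2 (th now -35.2, q6 20->-1)
```

Call:
{"method": "step_arm", "body": {
  "commands": [
    {"fingers": -1, "dx": 0.02, "dy": -0.035, "dz": 0, "roll": -7},
    {"fingers": -1, "dx": 0.045, "dy": -0.077, "dz": 0, "roll": -16},
    {"fingers": -1, "dx": 0.07, "dy": -0.12, "dz": 0, "roll": -25},
    {"fingers": -1, "dx": 0.095, "dy": -0.16, "dz": 0, "roll": -34},
    {"fingers": -1, "dx": 0.112, "dy": -0.19, "dz": 0, "roll": -43},
    {"fingers": -1, "dx": 0.119, "dy": -0.204, "dz": 0, "roll": -50},
    {"fingers": -1, "dx": 0.119, "dy": -0.204, "dz": 0, "roll": -50}
  ]
}}

```text
time: 18.58
tool_pos: [0.496, 0.0814, 0.2396]
tcp_rot: [1.916, 2.489, 0.0]
wrist_force: [0.4, 0.7, -0.3]
width: 1.005
grip_force: 0.0
```

```bash
python3 - <<'E'
from h import *
W=world('top0'); B=W[130:290,90:240].reshape(-1,3); s=np.array([.5465,.3555])
d=B[:,:2]-s; k=(B[:,2]>.02)&(np.hypot(*d.T)>.028)&(np.hypot(*d.T)<.11)
a=np.degrees(np.arctan2(d[k,1],d[k,0])); r=np.hypot(*d[k].T); 
for b in range(-180,180,20):
    q=(a>=b)&(a<b+20)
    if q.any(): print(b,r[q].min().round(3),B[k][q][:,2].max().round(3))
go(.5465,.3555,.2,45)
E
```

```text
-140 0.078 0.098
-120 0.08 0.098
-60 0.073 0.09
-40 0.068 0.091
-20 0.071 0.09
0 0.082 0.09
40 0.073 0.078
60 0.066 0.097
80 0.07 0.083
120 0.078 0.14
140 0.078 0.14
dx 0.2520 dy 0.1189 dz 0.0396 roll -30.2 (th now 14.8, q6 -8->-12)
```

Call:
{"method": "step_arm", "body": {
  "commands": [
    {"fingers": -1, "dx": 0.045, "dy": 0.02, "dz": 0.0, "roll": -3},
    {"fingers": -1, "dx": 0.09, "dy": 0.042, "dz": 0.0, "roll": -6},
    {"fingers": -1, "dx": 0.135, "dy": 0.063, "dz": 0.0, "roll": -9},
    {"fingers": -1, "dx": 0.18, "dy": 0.085, "dz": 0.01, "roll": -12},
    {"fingers": -0.6, "dx": 0.225, "dy": 0.106, "dz": 0.025, "roll": -12},
    {"fingers": -0.6, "dx": 0.247, "dy": 0.117, "dz": 0.039, "roll": -12},
    {"fingers": -0.6, "dx": 0.252, "dy": 0.119, "dz": 0.039, "roll": -12},
    {"fingers": -0.6, "dx": 0.252, "dy": 0.119, "dz": 0.039, "roll": -12}
  ]
}}

```text
time: 19.58
tool_pos: [0.5478, 0.3539, 0.2008]
tcp_rot: [1.648, 2.674, -0.001]
wrist_force: [-0.3, 0.2, 0.0]
width: 0.8
grip_force: 0.0
```

```bash
python3 - <<'E'
from h import *
cap('wrist','w8'); W=world('w8'); c=(.5465,.3555)
P=pts(W,c,.018,.071,.085); print((P.max(0)+P.min(0))/2,P.mean(0),len(P)); print(fitcyl(W,c,.019,.015,.056))
go(.5465,.3555,.026,27)
E
```

```text
[0.54711637 0.3577833  0.07517473] [0.54676426 0.35852803 0.07722914] 464
(array([0.54737591, 0.35737082]), 509)
dx 0.0024 dy -0.0005 dz 0.1753 roll -0.3 (th now 26.7, q6 4->6)
```

View pics/w8.png

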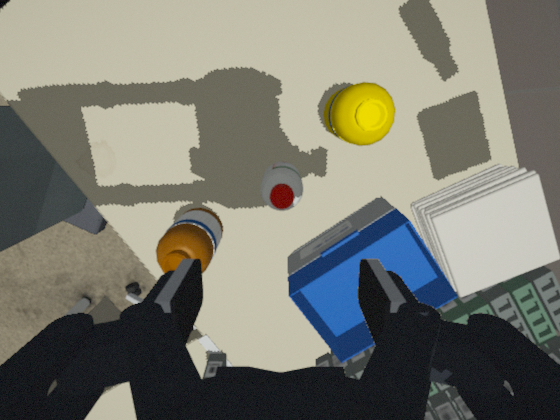

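The small bottle's red cap is at (282,195), and the open amber (190,240) and blue box (330,240) are both clear of the finger line. Descending.

Call:
{"method": "step_arm", "body": {
  "commands": [
    {"fingers": -0.6, "dx": 0.0035, "dy": 0, "dz": 0.05, "roll": 0},
    {"fingers": -0.6, "dx": 0.0035, "dy": 0, "dz": 0.1, "roll": 0},
    {"fingers": -0.6, "dx": 0.0035, "dy": 0, "dz": 0.145, "roll": 0},
    {"fingers": -0.6, "dx": 0.0035, "dy": 0, "dz": 0.172, "roll": 0},
    {"fingers": -0.6, "dx": 0.0035, "dy": 0, "dz": 0.172, "roll": 0},
    {"fingers": 1, "dx": 0.0035, "dy": 0, "dz": 0.172, "roll": 0},
    {"fingers": 1, "dx": 0.0035, "dy": 0, "dz": 0.172, "roll": 0},
    {"fingers": 1, "dx": 0.0035, "dy": 0, "dz": 0.172, "roll": 0}
  ],
  "squeeze": 25
}}

```text
time: 20.62
tool_pos: [0.5476, 0.3585, 0.0316]
tcp_rot: [1.645, 2.673, 0.006]
wrist_force: [0.4, -0.7, 6.6]
width: 0.437
grip_force: 25.7
```

Call:
{"method": "step_arm", "body": {
  "commands": [
    {"fingers": 1, "dx": 0, "dy": 0, "dz": 0, "roll": 0},
    {"fingers": 1, "dx": 0, "dy": 0, "dz": 0, "roll": 0},
    {"fingers": 1, "dx": 0, "dy": 0, "dz": 0, "roll": 0}
  ],
  "squeeze": 35
}}

```text
time: 21.0
tool_pos: [0.5476, 0.3585, 0.0317]
tcp_rot: [1.645, 2.673, 0.006]
wrist_force: [-0.2, -1.5, 7.6]
width: 0.435
grip_force: 34.3
```

Gripped at z=0.0317. Lift.

Call:
{"method": "step_arm", "body": {
  "commands": [
    {"fingers": 1, "dx": 0, "dy": 0, "dz": -0.01, "roll": 0},
    {"fingers": 1, "dx": 0, "dy": 0, "dz": -0.03, "roll": 0},
    {"fingers": 1, "dx": 0, "dy": 0, "dz": -0.07, "roll": 0},
    {"fingers": 1, "dx": 0, "dy": 0, "dz": -0.115, "roll": 0},
    {"fingers": 1, "dx": 0, "dy": 0, "dz": -0.16, "roll": 0},
    {"fingers": 1, "dx": 0, "dy": 0, "dz": -0.195, "roll": 0},
    {"fingers": 1, "dx": 0, "dy": 0, "dz": -0.21, "roll": 0},
    {"fingers": 1, "dx": 0, "dy": 0, "dz": -0.21, "roll": 0}
  ]
}}

```text
time: 22.0
tool_pos: [0.5462, 0.3581, 0.2404]
tcp_rot: [1.646, 2.674, 0.004]
wrist_force: [-0.4, 0.8, -0.3]
width: 0.434
grip_force: 35.2
```

```bash
python3 - <<'E'
from h import *
go(.50,.05,.24,5)
E
```

```text
dx -0.2543 dy -0.1800 dz -0.0002 roll 21.8 (th now 26.8, q6 4->1)
```

Call:
{"method": "step_arm", "body": {
  "commands": [
    {"fingers": 1, "dx": -0.02, "dy": -0.014, "dz": 0, "roll": 2},
    {"fingers": 1, "dx": -0.055, "dy": -0.039, "dz": 0, "roll": 5},
    {"fingers": 1, "dx": -0.095, "dy": -0.067, "dz": 0, "roll": 8},
    {"fingers": 1, "dx": -0.135, "dy": -0.095, "dz": 0, "roll": 12},
    {"fingers": 1, "dx": -0.175, "dy": -0.124, "dz": 0, "roll": 16},
    {"fingers": 1, "dx": -0.215, "dy": -0.152, "dz": 0, "roll": 19},
    {"fingers": 1, "dx": -0.245, "dy": -0.173, "dz": 0, "roll": 21},
    {"fingers": 1, "dx": -0.254, "dy": -0.18, "dz": 0, "roll": 22}
  ]
}}

```text
time: 23.0
tool_pos: [0.4972, 0.0473, 0.2366]
tcp_rot: [-2.131, -2.305, 0.005]
wrist_force: [-0.0, 1.1, -0.9]
width: 0.44
grip_force: 35.3
```

```bash
python3 - <<'E'
from h import *
go(.4413,-.348,.24,-35.6)
E
```

```text
dx -0.3896 dy -0.0868 dz -0.0029 roll 40.1 (th now 4.5, q6 -2->-3)
```

Call:
{"method": "step_arm", "body": {
  "commands": [
    {"fingers": 1, "dx": -0.03, "dy": -0.007, "dz": 0, "roll": 3},
    {"fingers": 1, "dx": -0.08, "dy": -0.018, "dz": 0, "roll": 8},
    {"fingers": 1, "dx": -0.14, "dy": -0.031, "dz": 0, "roll": 14},
    {"fingers": 1, "dx": -0.2, "dy": -0.045, "dz": 0, "roll": 20},
    {"fingers": 1, "dx": -0.26, "dy": -0.058, "dz": 0, "roll": 26},
    {"fingers": 1, "dx": -0.32, "dy": -0.071, "dz": 0, "roll": 32},
    {"fingers": 1, "dx": -0.37, "dy": -0.082, "dz": 0, "roll": 37},
    {"fingers": 1, "dx": -0.389, "dy": -0.087, "dz": 0, "roll": 40}
  ]
}}

```text
time: 24.0
tool_pos: [0.4439, -0.3468, 0.2372]
tcp_rot: [-2.791, -1.437, 0.001]
wrist_force: [0.7, 0.7, -1.3]
width: 0.437
grip_force: 35.2
```

Call:
{"method": "step_arm", "body": {
  "commands": [
    {"fingers": 1, "dx": 0, "dy": 0, "dz": 0, "roll": 0},
    {"fingers": 1, "dx": 0, "dy": 0, "dz": 0, "roll": 0}
  ]
}}

```text
time: 24.25
tool_pos: [0.4452, -0.3434, 0.2381]
tcp_rot: [-2.787, -1.446, -0.0]
wrist_force: [0.0, 0.3, -0.7]
width: 0.436
grip_force: 35.2
```

```bash
python3 - <<'E'
from h import *
cap('wrist','w9'); W=world('w9')
F=pts(W,(.4926,-.2766),.042,.0,.016); print('slot',cv2.minAreaRect(F[:,:2].astype(np.float32)),len(F))
F=pts(W,(.4413,-.348),.03,.0,.016); print('nar',len(F),cv2.minEnclosingCircle(F[:,:2].astype(np.float32)) if len(F) else 0)
go(.4413,-.348,.095,-35.6)
E
```

```text
slot ((0.4898605942726135, -0.27419811487197876), (0.08035175502300262, 0.035148974508047104), 54.30020523071289) 2424
nar 1291 ((0.4401156008243561, -0.3474949300289154), 0.02305198647081852)
dx -0.0063 dy -0.0004 dz 0.1434 roll 0.5 (th now -35.1, q6 -5->-3)
```

View pics/w9.png

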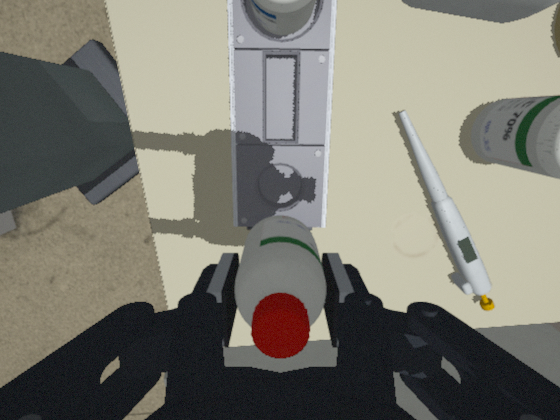

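The narrow pocket's rim is at (280,185) and the slot at (282,97). The bottle hangs upright. The wrist-view floor circle has a 23.05 mm radius, so the fit is good at (0.440,-0.3475). Lowering part way.

Call:
{"method": "step_arm", "body": {
  "commands": [
    {"fingers": 1, "dx": -0.003, "dy": 0, "dz": 0.04, "roll": 0},
    {"fingers": 1, "dx": -0.006, "dy": -0.001, "dz": 0.08, "roll": 0},
    {"fingers": 1, "dx": -0.006, "dy": -0.001, "dz": 0.115, "roll": 0},
    {"fingers": 1, "dx": -0.006, "dy": -0.001, "dz": 0.143, "roll": 0},
    {"fingers": 1, "dx": -0.006, "dy": -0.001, "dz": 0.152, "roll": 0},
    {"fingers": 1, "dx": -0.006, "dy": -0.001, "dz": 0.152, "roll": 0},
    {"fingers": 1, "dx": -0.006, "dy": -0.001, "dz": 0.152, "roll": 0}
  ]
}}

```text
time: 25.18
tool_pos: [0.442, -0.3498, 0.0885]
tcp_rot: [2.787, 1.445, 0.002]
wrist_force: [-0.0, -0.4, 0.1]
width: 0.434
grip_force: 35.3
```

```bash
python3 - <<'E'
from h import *
go(.4407,-.347,.0425,-35.6)
E
```

```text
dx 0.0016 dy -0.0029 dz 0.0460 roll 0.4 (th now -35.2, q6 -6->-3)
```

Call:
{"method": "step_arm", "body": {
  "commands": [
    {"fingers": 1, "dx": 0.002, "dy": -0.003, "dz": 0.008, "roll": 0},
    {"fingers": 1, "dx": 0.002, "dy": -0.003, "dz": 0.014, "roll": 0},
    {"fingers": 1, "dx": 0.002, "dy": -0.003, "dz": 0.024, "roll": 0},
    {"fingers": 1, "dx": 0.002, "dy": -0.003, "dz": 0.034, "roll": 0},
    {"fingers": 1, "dx": 0.002, "dy": -0.003, "dz": 0.041, "roll": 0},
    {"fingers": 1, "dx": 0.002, "dy": -0.003, "dz": 0.045, "roll": 0},
    {"fingers": 1, "dx": 0.002, "dy": -0.003, "dz": 0.045, "roll": 0}
  ]
}}

```text
time: 26.05
tool_pos: [0.4393, -0.3458, 0.0413]
tcp_rot: [-2.789, -1.445, 0.0]
wrist_force: [0.1, -0.2, -0.0]
width: 0.433
grip_force: 35.3
```

Call:
{"method": "step_arm", "body": {
  "commands": [
    {"fingers": 1, "dx": 0, "dy": 0, "dz": 0.001, "roll": 0},
    {"fingers": 1, "dx": 0, "dy": 0, "dz": 0.002, "roll": 0},
    {"fingers": 1, "dx": 0, "dy": 0, "dz": 0.002, "roll": 0}
  ]
}}

```text
time: 26.42
tool_pos: [0.4398, -0.3462, 0.0404]
tcp_rot: [2.789, 1.445, 0.0]
wrist_force: [-1.0, 0.9, 2.6]
width: 0.437
grip_force: 35.6
```

Call:
{"method": "step_arm", "body": {
  "commands": [
    {"fingers": 0.1, "dx": 0, "dy": 0, "dz": -0.001, "roll": 0},
    {"fingers": -0.3, "dx": 0, "dy": 0, "dz": -0.001, "roll": 0},
    {"fingers": -0.6, "dx": 0, "dy": 0, "dz": -0.001, "roll": 0},
    {"fingers": -0.6, "dx": 0, "dy": 0, "dz": -0.001, "roll": 0},
    {"fingers": -0.6, "dx": 0, "dy": 0, "dz": -0.04, "roll": 0},
    {"fingers": -0.6, "dx": 0, "dy": 0, "dz": -0.09, "roll": 0},
    {"fingers": -0.6, "dx": 0, "dy": 0, "dz": -0.14, "roll": 0},
    {"fingers": -0.6, "dx": 0, "dy": 0, "dz": -0.19, "roll": 0}
  ]
}}

```text
time: 27.42
tool_pos: [0.4393, -0.3458, 0.2313]
tcp_rot: [-2.789, -1.445, 0.0]
wrist_force: [0.4, 0.1, 0.4]
width: 0.797
grip_force: 0.0
```

```bash
python3 - <<'E'
from h import *
cap('wrist','w10'); W=world('w10'); P=pts(W,(.44,-.347),.018,.075,.11); print((P.max(0)+P.min(0))/2,np.median(P[:,2]),len(P))
go(.588,.103,.22,25.8-90);go(.50,0,.23,-60)
E
```

```text
[ 0.43888277 -0.34552018  0.08183189] 0.0861324966588908 418
dx 0.4528 dy -0.1418 dz 0.0175 roll 29.0 (th now -35.2, q6 -6->74)
dx 0.3178 dy -0.1541 dz 0.0075 roll 24.8 (th now -35.2, q6 -6->60)
```

```bash
python3 - <<'E'
from h import *
go(.51,0,.235,0); go(.588,.103,.2,25.8)
W=world('top0')[100:240,190:320].reshape(-1,3)
e=np.array([np.cos(np.radians(25.8)),np.sin(np.radians(25.8))]); f=np.array([-e[1],e[0]])
d=W[:,:2]-[.588,.1033]; a=d@e*1e3; b=d@f*1e3; k=(W[:,2]>.015)&((abs(a)>16)|(abs(b)>40))
for n,m in dict(body=(abs(a)<60)&(abs(b)<60)).items():
    q=k&m; print(n,q.sum(),np.c_[a,b,W[:,2]*1e3][q][:12].round())
E
```

```text
dx 0.3236 dy -0.1459 dz 0.0026 roll -35.2 (th now -35.2, q6 -6->0)
dx 0.4528 dy -0.1420 dz 0.0375 roll -61.0 (th now -35.2, q6 -6->-16)
body 0 []
```

Call:
{"method": "step_arm", "body": {
  "commands": [
    {"fingers": -0.6, "dx": 0.04, "dy": -0.016, "dz": 0, "roll": -4},
    {"fingers": -0.6, "dx": 0.09, "dy": -0.036, "dz": 0, "roll": -9},
    {"fingers": -0.6, "dx": 0.14, "dy": -0.056, "dz": 0, "roll": -16},
    {"fingers": -0.6, "dx": 0.19, "dy": -0.076, "dz": 0, "roll": -24},
    {"fingers": -0.6, "dx": 0.24, "dy": -0.096, "dz": 0, "roll": -32},
    {"fingers": -0.6, "dx": 0.28, "dy": -0.112, "dz": 0, "roll": -38},
    {"fingers": -0.6, "dx": 0.31, "dy": -0.124, "dz": 0, "roll": -40},
    {"fingers": -0.6, "dx": 0.322, "dy": -0.129, "dz": 0, "roll": -40}
  ]
}}

```text
time: 28.48
tool_pos: [0.52, -0.007, 0.2295]
tcp_rot: [-2.125, -2.314, 0.0]
wrist_force: [0.1, -0.2, 0.4]
width: 0.798
grip_force: 0.0
```

```bash
python3 - <<'E'
from h import *
go(.588,.103,.2,25.8)
E
```

```text
dx 0.1038 dy 0.0772 dz 0.0295 roll -20.9 (th now 4.9, q6 -8->-16)
```

Call:
{"method": "step_arm", "body": {
  "commands": [
    {"fingers": -0.6, "dx": 0.035, "dy": 0.025, "dz": 0.0, "roll": -8},
    {"fingers": -0.6, "dx": 0.07, "dy": 0.05, "dz": 0.01, "roll": -16},
    {"fingers": -0.3, "dx": 0.095, "dy": 0.07, "dz": 0.02, "roll": -21},
    {"fingers": -0.3, "dx": 0.103, "dy": 0.077, "dz": 0.029, "roll": -21},
    {"fingers": -0.3, "dx": 0.103, "dy": 0.077, "dz": 0.029, "roll": -21},
    {"fingers": -0.3, "dx": 0.103, "dy": 0.077, "dz": 0.029, "roll": -21}
  ]
}}

```text
time: 29.22
tool_pos: [0.5876, 0.0994, 0.2009]
tcp_rot: [-1.672, -2.659, 0.001]
wrist_force: [-0.5, -0.2, 0.1]
width: 0.65
grip_force: 0.0
```

```bash
python3 - <<'E'
from h import *
cap('wrist','w11'); W=world('w11')
P=pts(W,(.588,.103),.05,.044,.062); print(cv2.minAreaRect(P[:,:2].astype(np.float32)),np.median(P[:,2]),len(P))
h=cv2.convexHull(P[:,:2].astype(np.float32)); 
go(.588,.103,.028,25.8)
E
```

```text
((0.5886205434799194, 0.1058749109506607), (0.01982090249657631, 0.06959674507379532), 26.131805419921875) 0.05057370202508493 1790
dx 0.0032 dy 0.0017 dz 0.1732 roll -0.1 (th now 25.7, q6 -18->-16)
```

View pics/w11.png

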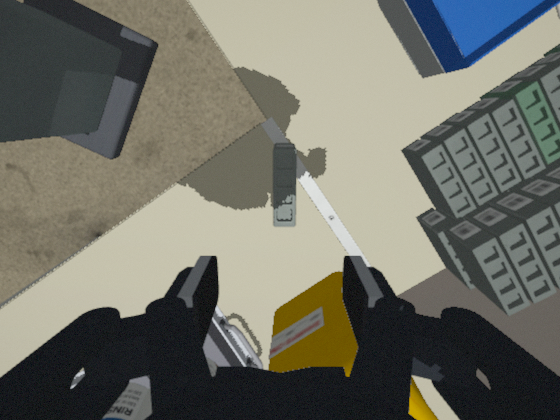

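The cassette is at (284,185), aligned with the tool and standing clear. The sharps bin at (310,330) is outside the body footprint. Descending.

Call:
{"method": "step_arm", "body": {
  "commands": [
    {"fingers": -0.3, "dx": 0.0045, "dy": 0.0025, "dz": 0.05, "roll": 0},
    {"fingers": -0.3, "dx": 0.0045, "dy": 0.0025, "dz": 0.1, "roll": 0},
    {"fingers": -0.3, "dx": 0.0045, "dy": 0.0025, "dz": 0.145, "roll": 0},
    {"fingers": -0.3, "dx": 0.0045, "dy": 0.0025, "dz": 0.176, "roll": 0},
    {"fingers": -0.3, "dx": 0.0045, "dy": 0.0025, "dz": 0.176, "roll": 0},
    {"fingers": -0.3, "dx": 0.0045, "dy": 0.0025, "dz": 0.176, "roll": 0}
  ],
  "squeeze": 25
}}

```text
time: 30.02
tool_pos: [0.5896, 0.1053, 0.0266]
tcp_rot: [1.67, 2.659, 0.002]
wrist_force: [0.2, 0.1, 0.1]
width: 0.653
grip_force: 0.0
```

Call:
{"method": "step_arm", "body": {
  "commands": [
    {"fingers": 0.3, "dx": 0, "dy": 0, "dz": 0, "roll": 0},
    {"fingers": 1, "dx": 0, "dy": 0, "dz": 0, "roll": 0},
    {"fingers": 1, "dx": 0, "dy": 0, "dz": 0, "roll": 0},
    {"fingers": 1, "dx": 0, "dy": 0, "dz": 0, "roll": 0},
    {"fingers": 1, "dx": 0, "dy": 0, "dz": 0, "roll": 0}
  ],
  "squeeze": 35
}}

```text
time: 30.65
tool_pos: [0.5897, 0.1058, 0.0267]
tcp_rot: [1.669, 2.659, 0.003]
wrist_force: [-1.5, 0.3, 6.4]
width: 0.247
grip_force: 37.2
```

Call:
{"method": "step_arm", "body": {
  "commands": [
    {"fingers": 1, "dx": 0, "dy": 0, "dz": -0.01, "roll": 0},
    {"fingers": 1, "dx": 0, "dy": 0, "dz": -0.03, "roll": 0},
    {"fingers": 1, "dx": 0, "dy": 0, "dz": -0.07, "roll": 0},
    {"fingers": 1, "dx": 0, "dy": 0, "dz": -0.115, "roll": 0},
    {"fingers": 1, "dx": 0, "dy": 0, "dz": -0.16, "roll": 0},
    {"fingers": 1, "dx": 0, "dy": 0, "dz": -0.195, "roll": 0},
    {"fingers": 1, "dx": 0, "dy": 0, "dz": -0.21, "roll": 0},
    {"fingers": 1, "dx": 0, "dy": 0, "dz": -0.21, "roll": 0}
  ]
}}

```text
time: 31.65
tool_pos: [0.5889, 0.1058, 0.2362]
tcp_rot: [1.669, 2.659, 0.003]
wrist_force: [0.3, 0.7, -2.0]
width: 0.245
grip_force: 36.2
```

```bash
python3 - <<'E'
from h import *
go(.50,-.02,.24,0)
E
```

```text
dx -0.0746 dy -0.1347 dz -0.0040 roll 25.8 (th now 25.8, q6 -18->-2)
```

Call:
{"method": "step_arm", "body": {
  "commands": [
    {"fingers": 1, "dx": -0.01, "dy": -0.018, "dz": 0, "roll": 4},
    {"fingers": 1, "dx": -0.028, "dy": -0.05, "dz": 0, "roll": 10},
    {"fingers": 1, "dx": -0.048, "dy": -0.087, "dz": 0, "roll": 17},
    {"fingers": 1, "dx": -0.066, "dy": -0.12, "dz": 0, "roll": 23},
    {"fingers": 1, "dx": -0.075, "dy": -0.135, "dz": 0, "roll": 26}
  ]
}}

```text
time: 32.28
tool_pos: [0.497, -0.0216, 0.2324]
tcp_rot: [-2.227, -2.211, 0.004]
wrist_force: [-0.0, 0.8, -1.1]
width: 0.246
grip_force: 36.2
```

```bash
python3 - <<'E'
from h import *
go(.4914,-.276,.24,-35.7)
E
```

```text
dx -0.2544 dy -0.0039 dz -0.0076 roll 35.3 (th now -0.4, q6 -5->6)
```

Call:
{"method": "step_arm", "body": {
  "commands": [
    {"fingers": 1, "dx": -0.03, "dy": 0, "dz": 0, "roll": 4},
    {"fingers": 1, "dx": -0.075, "dy": -0.001, "dz": -0.002, "roll": 10},
    {"fingers": 1, "dx": -0.125, "dy": -0.002, "dz": -0.004, "roll": 17},
    {"fingers": 1, "dx": -0.175, "dy": -0.003, "dz": -0.006, "roll": 24},
    {"fingers": 1, "dx": -0.22, "dy": -0.004, "dz": -0.007, "roll": 31},
    {"fingers": 1, "dx": -0.247, "dy": -0.004, "dz": -0.007, "roll": 34.5},
    {"fingers": 1, "dx": -0.254, "dy": -0.004, "dz": -0.007, "roll": 35.5},
    {"fingers": 1, "dx": -0.254, "dy": -0.004, "dz": -0.007, "roll": 35.5}
  ]
}}

```text
time: 33.28
tool_pos: [0.4942, -0.2741, 0.2407]
tcp_rot: [-2.794, -1.432, 0.001]
wrist_force: [-0.4, 0.2, -1.2]
width: 0.248
grip_force: 36.2
```

```bash
python3 - <<'E'
from h import *
cap('wrist','w12'); W=world('w12')
s=read_state(); t=s['tool_pos']
P=pts(W,t[:2],.05,t[2]+.012,t[2]+.04); print('held',cv2.minAreaRect(P[:,:2].astype(np.float32)),len(P),np.median(P[:,2])-t[2])
go(.4914,-.276,.09,-35.7)
E
```

```text
held ((0.4940885305404663, -0.2706267833709717), (0.06800348311662674, 0.049072302877902985), 29.52770233154297) 11513 0.024012309486825062
dx -0.0037 dy -0.0007 dz 0.1509 roll 0.0 (th now -35.7, q6 4->6)
```

View pics/w12.png

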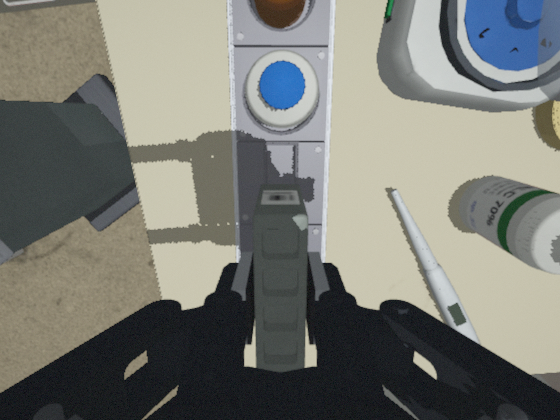

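The cassette is held level and in line with the row. The large bottle and amber sit upright in their pockets. Lowering.

Call:
{"method": "step_arm", "body": {
  "commands": [
    {"fingers": 1, "dx": -0.002, "dy": 0, "dz": 0.04, "roll": 0},
    {"fingers": 1, "dx": -0.0035, "dy": -0.001, "dz": 0.08, "roll": 0},
    {"fingers": 1, "dx": -0.0035, "dy": -0.001, "dz": 0.115, "roll": 0},
    {"fingers": 1, "dx": -0.0035, "dy": -0.001, "dz": 0.143, "roll": 0},
    {"fingers": 1, "dx": -0.0035, "dy": -0.001, "dz": 0.157, "roll": 0},
    {"fingers": 1, "dx": -0.0035, "dy": -0.001, "dz": 0.157, "roll": 0},
    {"fingers": 1, "dx": -0.0035, "dy": -0.001, "dz": 0.157, "roll": 0}
  ]
}}

```text
time: 34.2
tool_pos: [0.4926, -0.2771, 0.0862]
tcp_rot: [2.794, 1.433, 0.002]
wrist_force: [-0.7, -0.0, -0.5]
width: 0.249
grip_force: 36.3
```

```bash
python3 - <<'E'
from h import *
print(read_state()['tool_pos'],read_state()['wrist_force'])
go(.4914,-.276,.0375,-35.7)
E
```

```text
[ 0.49264374 -0.27708043  0.08620888] [-0.67547834 -0.04124228 -0.50857437]
dx 0.0001 dy -0.0018 dz 0.0487 roll 0.0 (th now -35.7, q6 4->6)
```

Call:
{"method": "step_arm", "body": {
  "commands": [
    {"fingers": 1, "dx": 0, "dy": -0.0015, "dz": 0.01, "roll": 0},
    {"fingers": 1, "dx": 0, "dy": -0.0015, "dz": 0.02, "roll": 0},
    {"fingers": 1, "dx": 0, "dy": -0.0015, "dz": 0.03, "roll": 0},
    {"fingers": 1, "dx": 0, "dy": -0.0015, "dz": 0.04, "roll": 0},
    {"fingers": 1, "dx": 0, "dy": -0.0015, "dz": 0.045, "roll": 0},
    {"fingers": 1, "dx": 0, "dy": -0.0015, "dz": 0.047, "roll": 0},
    {"fingers": 1, "dx": 0, "dy": -0.0015, "dz": 0.047, "roll": 0}
  ]
}}

```text
time: 35.08
tool_pos: [0.4904, -0.276, 0.0378]
tcp_rot: [2.796, 1.433, 0.0]
wrist_force: [0.3, -0.3, -1.2]
width: 0.247
grip_force: 36.3
```

Call:
{"method": "step_arm", "body": {
  "commands": [
    {"fingers": 1, "dx": 0, "dy": 0, "dz": 0.001, "roll": 0},
    {"fingers": 1, "dx": 0, "dy": 0, "dz": 0.002, "roll": 0},
    {"fingers": 1, "dx": 0, "dy": 0, "dz": 0.002, "roll": 0}
  ]
}}

```text
time: 35.45
tool_pos: [0.4903, -0.276, 0.0359]
tcp_rot: [2.796, 1.433, 0.0]
wrist_force: [0.6, -1.1, -1.3]
width: 0.242
grip_force: 36.3
```

Call:
{"method": "step_arm", "body": {
  "commands": [
    {"fingers": 1, "dx": 0, "dy": 0, "dz": 0.001, "roll": 0},
    {"fingers": 1, "dx": 0, "dy": 0, "dz": 0.001, "roll": 0}
  ]
}}

```text
time: 35.7
tool_pos: [0.4905, -0.276, 0.0357]
tcp_rot: [2.796, 1.433, 0.0]
wrist_force: [-2.0, 1.4, 4.4]
width: 0.24
grip_force: 37.0
```

Contact at the expected height. Release, lift and back off.

Call:
{"method": "step_arm", "body": {
  "commands": [
    {"fingers": 0.4, "dx": 0, "dy": 0, "dz": -0.001, "roll": 0},
    {"fingers": 0, "dx": 0, "dy": 0, "dz": -0.001, "roll": 0},
    {"fingers": -0.3, "dx": 0, "dy": 0, "dz": -0.001, "roll": 0},
    {"fingers": -0.3, "dx": 0, "dy": 0, "dz": -0.002, "roll": 0},
    {"fingers": -0.3, "dx": 0, "dy": 0, "dz": -0.04, "roll": 0},
    {"fingers": -0.3, "dx": 0, "dy": 0, "dz": -0.09, "roll": 0},
    {"fingers": -0.3, "dx": 0, "dy": 0, "dz": -0.15, "roll": 0},
    {"fingers": -0.3, "dx": 0, "dy": 0, "dz": -0.21, "roll": 0}
  ]
}}

```text
time: 36.7
tool_pos: [0.4899, -0.2757, 0.2464]
tcp_rot: [-2.795, -1.433, 0.0]
wrist_force: [0.4, -0.7, 0.3]
width: 0.647
grip_force: 0.0
```

Call:
{"method": "step_arm", "body": {
  "commands": [
    {"fingers": -0.3, "dx": 0.03, "dy": -0.02, "dz": 0, "roll": 0},
    {"fingers": -0.3, "dx": 0.08, "dy": -0.06, "dz": 0, "roll": 0},
    {"fingers": -0.3, "dx": 0.12, "dy": -0.1, "dz": 0, "roll": 0},
    {"fingers": -0.3, "dx": 0.16, "dy": -0.14, "dz": 0, "roll": 0},
    {"fingers": -0.3, "dx": 0.19, "dy": -0.16, "dz": 0, "roll": 0},
    {"fingers": -0.3, "dx": 0.2, "dy": -0.17, "dz": 0, "roll": 0},
    {"fingers": -0.3, "dx": 0.2, "dy": -0.17, "dz": 0, "roll": 0},
    {"fingers": -0.3, "dx": 0.2, "dy": -0.17, "dz": 0, "roll": 0}
  ]
}}

```text
time: 37.7
tool_pos: [0.4692, -0.0153, 0.2448]
tcp_rot: [2.796, 1.432, -0.0]
wrist_force: [-0.9, -0.3, -0.4]
width: 0.647
grip_force: 0.0
```

```bash
python3 - <<'E'
from h import *
s=read_state(); print(s['tool_pos'],s['wrist_force'])
cap('top','top9'); W=world('top9')
for n,c,z in [('med',(.595,-.134),.105),('wide',(.5446,-.205),.135),('slot',(.4912,-.276),.052),('nar',(.44,-.347),.078)]:
    P=pts(W,c,.012,.035,.16); print(n,np.median(P[:,2]).round(4),'expect',z+.009,len(P))
p=cv2.imread('pics/top9.png'); cv2.imwrite('pics/top9c.png',cv2.resize(p[110:290,90:460],(800,390),interpolation=cv2.INTER_CUBIC))
E
```

```text
[ 0.46921847 -0.01529453  0.24477738] [-0.89299743 -0.25256266 -0.42936207]
med nan expect 0.11399999999999999 0
wide 0.1433 expect 0.14400000000000002 58
slot 0.0555 expect 0.061 57
nar 0.0836 expect 0.087 65
  return _methods._mean(a, axis=axis, dtype=dtype,
  ret = ret.dtype.type(ret / rcount)
```

View pics/top9c.png

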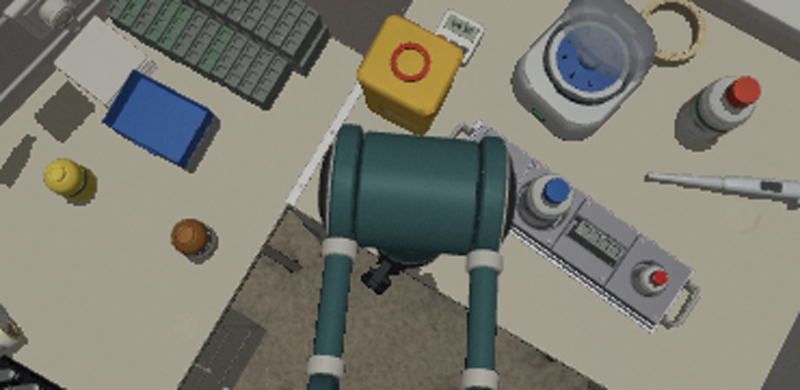

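The three visible items stand seated in their pockets. The amber is hidden by the arm but was seen seated in the previous wrist view. The solvent bottle and the open amber haven't been touched. Handing in.

```bash
python3 -c "
from workcell import finish_job; print(finish_job())"
```

```text
the job is handed in; nothing more can be done
None
```

The large bottle, capped amber bottle, small bottle and slide cassette each stand in their own carrier pocket, set down in that order, and the job is handed in at about 38 s of arm time; the solvent bottle and the open amber bottle were left standing where they were.

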